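# Set the photometer's filter lever to the third click and take a reading

## Task

The photometer's filter lever was left on some other filter. With a fingertip, push the lever gently all the way home to its end stop at the light-shield side, then slide it back out to the third click from that stop, counting the clicks by feel and not running past the third, and take the finger off so that it rests there. Then press the read button beside it fully down and let it come up again; only push and press, never pinch the lever, and leave everything else standing where it is.

Things in the scene. Friction and masses are not known exactly. Their poses are not given: they have to be found in the camera images.
- filter_meter: Photometer, white box with grey deck, fixed: 200 (x) x 300 (y) x 65 mm high. Origin: centre of its underside; +x to its back, +y to its left (robot's view), z up. On the deck (mm, its frame): light shield, dark, 72 across, 50 high, at (20, -100); dark filter slot along y at x = 0, y = -10 to 140; read button at (-68, 20); fixed knob 26 across, 12 high, at (-68, 105); display at (-68, -88).
- filter_lever (a joint): Lever travel along the photometer's +y, m: 0 home at the end stop on the light-shield side, 0.090 at the other end. Click notches every 18 mm: home is 0, the third click out 0.054. Starts in the first or second click (rarely between them). Leaving a notch takes 5 to 9 N; half-way (9 mm) the force falls to nothing and the lever snaps on by itself into the next notch and stays there.
- lever_top (a point): Middle of the top edge of the lever's fin, 36 mm above the deck; in the photometer's frame at x = 0, y = 20 mm + travel. The fin is upright, 22 mm wide (across the slot), 13 mm thick (along it), from 6 to 33 mm above the deck, with a thin middle rib up to 36 mm; under it a carriage plate 30 x 20 mm, its top 6 mm above the deck.
- face_home (a point): The fin's flat face towards the light shield (push here to slide it out): the point is the middle of the face, 19.5 mm above the deck; the face is 22 mm wide and 27 mm high.
- face_far (a point): The fin's opposite flat face, away from the light shield (push here to send it home); same size, 13 mm farther along +y.
- read_key (a joint): Push-down of the read button in m: 0 up, 0.006 fully down (about 4 N); a spring returns it.
- read_key_top (a point): Middle of the top of the read button, a round grey key 28 mm across in a dark housing on the deck, in front of the lever's slot.
- vial: White screw-cap vial, 26 across, 44 mm high, loose on the deck behind the slot; origin under its centre.
- cuvette: Clear glass cell with a white cap, 23 across, 62 mm high, loose on the deck behind the slot; origin under its centre.
- amber: Amber bottle, 52 across, 108 mm high, loose on the table at the photometer's left end; origin under its centre.
- jar: White jar with a black cap, 52 across, 107 mm high, loose on the table at the photometer's right end; origin under its centre.
- white_bottle: White bottle, 61 across, 128 mm high, loose on the table behind the photometer; origin under its centre.
- cup: Clear plastic dosing cup, 65 across, 62 mm high, loose on the table at the photometer's right end; origin under its centre.
Mind the look-alikes: they are no part of the job. What is shaped like the vial but pink is not meant. What is shaped like the white_bottle but green is not meant.

How it is judged:
On the way, in this order (a step that is already met when the one before it is completed fails the run):
1. the lever is home at its end stop (within 3 mm) (value of joint filter_lever below 0.003 m), for 0.2 s.
2. the lever rests in the third click (within 4 mm) with no finger on it (value of joint filter_lever between 0.05 and 0.058 m and contact force between each of the arm, the fingers and filter_lever below 0.1 N), for 0.3 s.
3. the read button is pressed at least 4.5 mm down, the lever still in the third click (value of joint filter_lever between 0.05 and 0.058 m and value of joint read_key above 0.0045 m), for 0.05 s.
At the end, for the whole second after the job is handed in: The lever rests in the third click from home (54 mm, within 4 mm), the read button is up again (within 1.5 mm), and the loose things stand upright and at rest within 20 mm of where they stood (value of joint filter_lever between 0.05 and 0.058 m and value of joint read_key below 0.0015 m and linear speed of each of vial, cuvette, amber, jar, white_bottle, cup below 0.02 m/s and angle between each of vial, cuvette, amber, jar, white_bottle, cup's own z axis and vertical below 0.1 rad and distance of each of vial, cuvette, amber, jar, white_bottle, cup from where it was at the start of the episode below 0.02 m); the robot touches nothing.
It fails at once if the lever ran past the third click (over the hump towards the fourth, travel above 64 mm) (value of joint filter_lever above 0.064 m).
It fails at once if the lever was pinched: both of its faces pressed at once (over 1 N each) (contact force between the fingers and filter_lever_c2 above 1 N and contact force between the fingers and filter_lever_c3 above 1 N).
It fails at once if the lever was forced: pushed with more than 30 N (contact force between the fingers and filter_lever above 30 N).
It fails at once if the read button was pressed while the lever was not in the third click (value of joint read_key above 0.0045 m and not (value of joint filter_lever between 0.05 and 0.058 m)).
It fails at once if a loose thing was moved over 20 mm, lifted or tipped (distance of any of vial, cuvette, amber, jar, white_bottle, cup from where it was at the start of the episode above 0.02 m or angle between any of vial, cuvette, amber, jar, white_bottle, cup's own z axis and vertical above 0.3 rad).
It also fails if it takes over 54 s, if anything falls off the work surface, if the arm or the gripper's body presses on something with over 40 N, if the wrist force passes 120 N, or if a joint passes its speed limit or range.

## Robot

A 6-joint arm with a two-finger parallel gripper is mounted at the origin on the work surface; the furniture and walls round the work are solid. World frame = base frame: x ahead of the robot, y to its left, z up, the work surface at z = 0. Lengths are in m, angles in rad, forces in N, time in s.
With the tool pointing down it reaches from about 0.35 to 0.85 m from the base axis. Payload 8.1 kg.
Tool frame: the origin (TCP) lies at the very end of the fingers, on their centre line; the grasp point (between the pads) lies 19 mm behind it; z points along the fingers, y is the line along which they close (so a half turn about z gives the same grasp; the last joint's range is limited). The gripper opens to 93 mm and grips with 3 to 60 N. Pads are 15 mm wide; open, the fingers measure 128 mm over their backs; the gripper's body (75 mm by 188 mm) begins 65 mm behind the grasp point.
Start: joints at [1.037, 0.13, 1.488, -0, 1.523, -0.085], TCP at [0.26, 0.541, 0.219] pointing down, gripper open.
Joint ranges: [-2.96, 2.96], [-0.89, 2.26], [0.02, 2.5], [-1.34, 4.48], [0, 2.73], [-2.66, 2.66]. Speed limits (rad/s): [2.39, 2.39, 2.79, 3.14, 3.14, 3.14].

## Interface

Orientations are given as a rotation vector (axis times angle).
In Python, from plant import robot gives the robot as it stands. The module is installed in compiled form; this text tells all that it offers.
- The arm moves only by the tool play_rows, never from a script. Its argument "increments" is text: rows parted by semicolons, each of 5 numbers parted by spaces: the shift along the tool's x, y, z in mm, then the turn about the tool's z in degrees, then the closure, from -1 (fully open) to 1 (shut). In form: dx dy dz yaw claw; .... A call has 1 to 20 rows; each row is the pose to reach, as a shift and turn from the pose commanded when the call began, along the tool's axes at that moment; what a row does not reach only later rows make up. A row lasts 1/10 s, in which the tool goes at most 50 mm and 8.59 degrees, less where a joint would pass 70% of its speed; a pose out of reach is approached as far as the arm can. A call with a gripper value outside its range is refused whole. The fingers move at their own pace and stop on an object; "force" is the grip in N (left out, the last holds). Time passes only in rows, so rows that repeat a pose let the fingers close. It gives the time, the measured TCP pose, the force, the opening and the grip force at its end, in the units of the state.
- robot.read_state(): the state, without advancing time (a new reading comes with each control period).
- robot.read_camera(name): name is "scene" or "top" or "wrist"; returns the picture (384x512x3 uint8, blue, green, red); there is no depth.
- robot.calibration(name): a dict with "vertical_fov" (degrees; the focal length in pixels is half the picture's height over the tangent of half this angle, whatever the lens; pixels are square), "cx", "cy" (the principal point, pixels), "rvec" (rotation vector, rad) and "tvec" (3), from world to camera coordinates, as OpenCV has them. Camera axes: x right, y down, z forward; pixel columns grow to the right and rows downward; lengths in m; the calibration is good to about 2 mm. A picture is of the moment at which its call begins: read the wrist's pose just before it. calibration takes no time and is no camera call; for the wrist camera it gives the pose at the moment of the call.
- robot.close_job(): hands the job in; it is judged then, once.
Trained networks look in the newest picture that a camera, given by its name, has taken for a name from the list of things; names that differ only in an ending like _2 or _b are one class to them, and where a whole thing is asked for, a point or a joint stands for the part that bears it (a point fixed in the world has none). Each returns a list of dicts, best first, with "conf" (0 to 1); they miss things now and then, are a little off and sometimes report something else, mostly with a low value. They report only what shows in the picture. A call takes as long as a camera call. They do not tell look-alikes from the thing itself.
- robot.recognise(camera, query): "centre" ([x, y, z] in m, in world coordinates, good to about 4 mm: the middle of the surface that is visible of it).
- robot.regions_of(camera, query): "pixels" (384x512 bool, what is visible of it).
- robot.landmark_of(camera, query): "centre" ([x, y, z] in m, in world coordinates, good to about 4 mm: a listed point, or the origin of a listed thing).
The state is a dict: "t": time; "q": joint angles; "dq": joint speeds; "joint_torque": joint torques, N m; "tool_pos": TCP position; "orientation": TCP orientation; "force": force on the tool from outside, world axes, zero at the start; "wrist_torque": the same for the moment, N m; "opening": finger opening in m; "gripper_force": force on a finger pad.
Only numpy, scipy, OpenCV 4.12 (cv2) and the standard library are available. Lean on these libraries where they do the work, as an engineer would, in place of code of your own. Each camera call takes 0.05 s, during which the arm holds its last target. There are 200 camera calls.

## Working session

There is one attempt and no reset: what is moved stays moved. The work goes in short steps, Python scripts to look and compute and a tool call to move; the robot and the scene stay as the last step left them, time stands still between calls to the robot, and variables do not carry over. Pictures are saved under pics/ and viewed, at most 10 in all, crops included, and the job is handed in when it is done.

Besides the shell and the picture viewer there is one more tool, called by a JSON object that holds its "method" and its "body". play_rows: Moves the arm, as the interface text tells. Its arguments: {"type":"object","properties":{"increments":{"type":"string"},"force":{"type":"number"}},"required":["increments"]}

```bash
mkdir -p pics; cat > h.py <<'E'
from plant import robot
import numpy as np, cv2
def proj(cam,P):
    c=robot.calibration(cam);f=192/np.tan(np.radians(c["vertical_fov"])/2)
    K=np.array([[f,0,c["cx"]],[0,f,c["cy"]],[0,0,1]])
    return cv2.projectPoints(np.array(P,float).reshape(-1,1,3),np.array(c["rvec"]),np.array(c["tvec"]),K,None)[0].reshape(-1,2)
def ray(cam,uv,z):
    c=robot.calibration(cam);f=192/np.tan(np.radians(c["vertical_fov"])/2)
    R=cv2.Rodrigues(np.array(c["rvec"]))[0];t=np.array(c["tvec"]).ravel()
    d=R.T@np.array([(uv[0]-c["cx"])/f,(uv[1]-c["cy"])/f,1]);o=-R.T@t
    return o+d*(z-o[2])/d[2]
E
python3 - <<'E'
from h import *
s=robot.read_state();print(s['t'],s['tool_pos'],s['orientation'],s['force'],s['opening'])
a=robot.read_camera("top");b=robot.read_camera("scene")
cv2.imwrite("pics/top.png",a);cv2.imwrite("pics/scene.png",b)
for cam in("top","scene"):
  for q in("lever_top","face_home","face_far","read_key_top","filter_meter","vial","cuvette","amber","jar","white_bottle","cup"):
    print(cam,q,[(np.round(d["centre"],3).tolist(),round(d["conf"],2)) for d in robot.landmark_of(cam,q)][:3])
E
```

```text
0.0 [0.26003555 0.54011638 0.2176076 ] [-6.98944411e-01 -3.06230940e+00  2.67608139e-03] [-0.42191638 -0.4253923   0.22252493] 0.09299043335184051
top lever_top [([0.539, -0.046, 0.096], 0.63)]
top face_home [([0.538, -0.052, 0.086], 0.53)]
top face_far [([0.54, -0.036, 0.084], 0.61)]
top read_key_top [([0.477, -0.087, 0.088], 0.43)]
top filter_meter [([0.546, -0.102, 0.001], 0.86)]
top vial [([0.648, 0.111, -0.002], 0.51), ([0.598, -0.024, 0.065], 0.49), ([0.712, 0.022, 0.003], 0.42)]
top cuvette [([0.612, -0.112, 0.063], 0.67)]
top amber [([0.533, 0.12, 0.003], 0.93)]
top jar [([0.614, -0.296, -0.002], 0.71)]
top white_bottle [([0.647, 0.21, 0.002], 0.81), ([0.476, -0.085, 0.086], 0.36)]
top cup []
scene lever_top [([0.54, -0.036, 0.101], 0.72)]
scene face_home [([0.538, -0.053, 0.084], 0.52)]
scene face_far [([0.536, -0.036, 0.086], 0.61)]
scene read_key_top [([0.476, -0.085, 0.086], 0.59)]
scene filter_meter [([0.547, -0.096, -0.001], 0.68)]
scene vial [([0.599, -0.019, 0.065], 0.57), ([0.655, 0.108, -0.002], 0.45), ([0.717, 0.019, -0.003], 0.42)]
scene cuvette [([0.611, -0.11, 0.062], 0.56)]
scene amber [([0.532, 0.122, -0.002], 0.79)]
scene jar [([0.613, -0.295, 0.001], 0.93), ([0.542, -0.051, 0.086], 0.57)]
scene white_bottle [([0.696, -0.076, -0.001], 0.79), ([0.651, 0.214, -0.002], 0.56)]
scene cup [([0.477, -0.321, 0.0], 0.83)]
```

View pics/top.png

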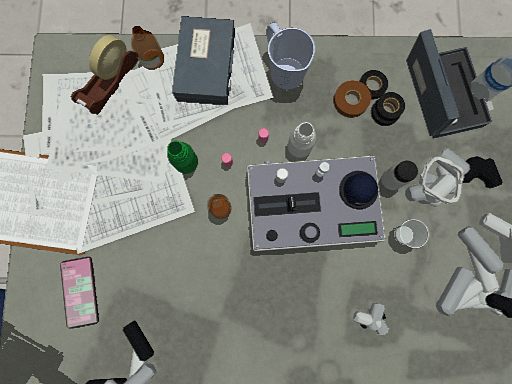

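View pics/scene.png

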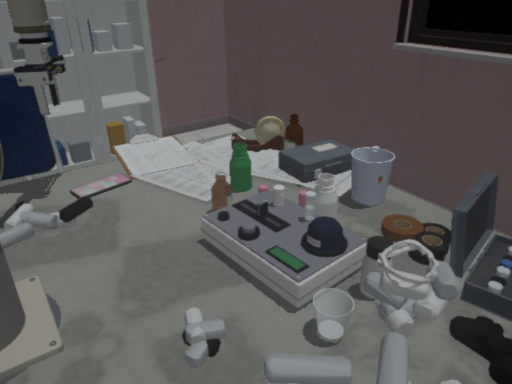

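Top view: photometer box spans about (248,160)-(383,249), with the lever at about (291,203), the button at (310,232) and the shield at (359,189). It is slightly yawed. The green bottle and pink vials are the decoys, well to the left and behind. Next I'll refine the photometer pose.

```bash
python3 - <<'E'
from h import *
a=cv2.imread("pics/top.png");c=a[145:265,235:395]
c=cv2.resize(c,None,fx=5,fy=5,interpolation=cv2.INTER_CUBIC);cv2.imwrite("pics/crop.png",c)
for uv in[(248,166),(377,157),(383,242),(254,249)]:print(uv,ray("top",uv,.065).round(4))
s=robot.read_state();print(cv2.Rodrigues(np.array(s['orientation']))[0].round(3))
E
```

```text
(248, 166) [0.6265 0.0538 0.065 ]
(377, 157) [ 0.6521 -0.2439  0.065 ]
(383, 242) [ 0.4572 -0.2511  0.065 ]
(254, 249) [0.4367 0.0366 0.065 ]
[[-0.901  0.434 -0.   ]
 [ 0.434  0.901  0.   ]
 [ 0.    -0.    -1.   ]]
```

View pics/crop.png

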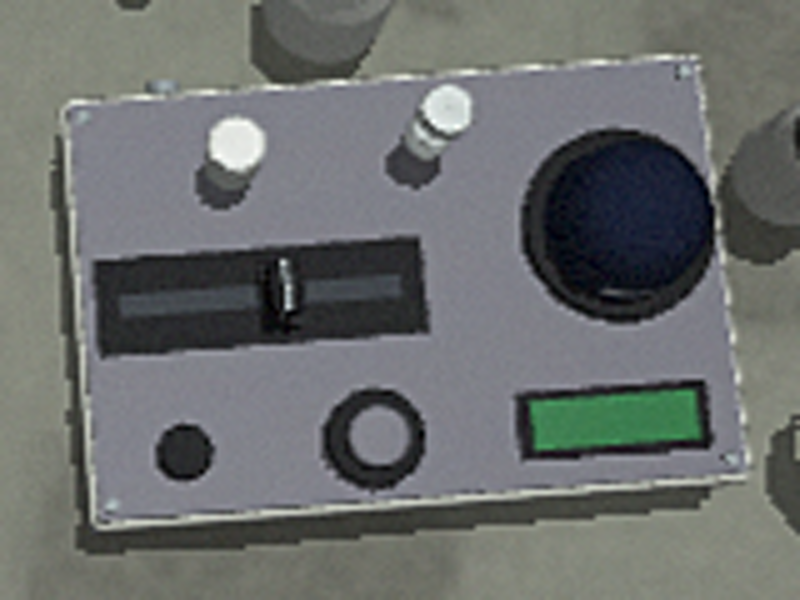

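Crop: deck corners at about (65,103), (698,57), (748,478) and (95,525); slot corners at (93,262), (418,237), (430,330) and (103,355); lever at (285,290); button ring at (375,438). I'll fit the pose from these.

```bash
cat > fit.py <<'E'
from h import *
from scipy.optimize import least_squares
uv=np.array([(65,103),(698,57),(748,478),(95,525),(375,438),(260.5,308.5),(424,283.5),(98,308.5)],float)/5+[234.6,144.6]
L=np.array([(100,150,65),(100,-150,65),(-100,-150,65),(-100,150,65),(-68,20,72),(0,0,0),(0,-10,65),(0,140,65)])/1000
k=[0,1,2,3,4,6,7];uv=uv[k];L=L[k]
def T(p,L):
    c,s=np.cos(p[2]),np.sin(p[2]);L=np.atleast_2d(L)
    return np.c_[p[0]+c*L[:,0]-s*L[:,1],p[1]+s*L[:,0]+c*L[:,1],L[:,2]]
if __name__=="__main__":
    r=least_squares(lambda p:(proj("top",T(p,L))-uv).ravel(),[.545,-.1,.07]);p=r.x
    print(p,r.fun.reshape(-1,2).round(1).tolist())
    def rel(cam):
        for q in("lever_top","read_key_top"):
            for d in robot.landmark_of(cam,q)[:1]:
                w=np.array(d["centre"])-[p[0],p[1],0];c,s=np.cos(p[2]),np.sin(p[2])
                print(q,(c*w[0]+s*w[1]).round(4),(-s*w[0]+c*w[1]).round(4),w[2].round(4))
    rel("top");rel("scene")
    for tr in(0,.018,.036): print(tr,((proj("top",T(p,[0,.02+tr,.101]))-[234.6,144.6])*5).round())
    s=robot.read_state();Rt=cv2.Rodrigues(np.array(s['orientation']))[0]
    # desired tool y along photometer x : yaw about tool z
    yx=T([0,0,p[2]],[1,0,0])[0];b=Rt.T@yx;print("yaw deg",np.degrees(np.arctan2(-b[0],b[1])))
    for n,P in(("far",[0,.105,.150]),):
        w=T(p,P)[0];print(n,w.round(4),"tool mm",(Rt.T@(w-s['tool_pos'])*1000).round(1))
    print(s['q'][5],s['t'])
E
python3 fit.py
```

```text
[ 0.54529649 -0.10023456  0.08876282] [[-1.4, -1.4], [1.4, -1.6], [2.1, 1.1], [-1.3, 1.3], [-0.2, 0.0], [-0.0, 0.2], [-0.6, -0.0]]
lever_top -0.0014 0.0541 0.0958
read_key_top -0.067 0.0194 0.0883
lever_top 0.001 0.0648 0.1011
read_key_top -0.0679 0.0212 0.0858
0 [[368. 278.]]
0.018 [[327. 281.]]
0.036 [[286. 284.]]
yaw deg 59.20138253587148
far [0.536  0.0044 0.15  ] tool mm [-481.1 -363.5   68.6]
-0.085407891409673 1.4
```

{"method": "play_rows", "body": {"increments": "-30 -23 0 4 1; -60 -45 0 8 1; -90 -68 0 12 1; -120 -91 0 16 1; -150 -114 0 20 1; -180 -136 0 24 1; -210 -159 0 28 1; -240 -182 0 32 1; -270 -205 0 36 1; -300 -227 0 40 1; -330 -250 0 44 1; -360 -272 0 48 1; -390 -295 0 52 1; -420 -318 0 56 1; -450 -340 5 59.2 1; -481 -363.5 15 59.2 1; -481 -363.5 30 59.2 1; -481 -363.5 50 59.2 1; -481 -363.5 68 59.2 1; -481 -363.5 68 59.2 1", "force": 10}}

```text
t: 3.4
tool_pos: [0.5335, 0.0051, 0.1473]
orientation: [-2.117, -2.315, 0.005]
force: [-0.8, -0.1, -0.1]
opening: 0.0008
gripper_force: 0.0
```

```bash
cat > st.py <<'E'
from fit import *
p=[0.5453,-0.1002,0.0888]
s=robot.read_state();Rt=cv2.Rodrigues(np.array(s['orientation']))[0]
c,sn=np.cos(p[2]),np.sin(p[2]);W=np.array([[c,sn,0],[-sn,c,0],[0,0,1]])
loc=W@(np.array(s['tool_pos'])-[p[0],p[1],0]);print(s['t'],"local mm",(loc*1000).round(1),"F local",(W@s['force']).round(2),"open",s['opening'])
print((W@Rt).round(3))
E
python3 st.py; python3 - <<'E'
from h import *
cv2.imwrite("pics/w1.png",robot.read_camera("wrist"));a=robot.read_camera("top")[145:265,235:395]
cv2.imwrite("pics/t1.png",cv2.resize(a,None,fx=5,fy=5))
E
```

```text
3.4 local mm [ -2.4 105.9 147.3] F local [-0.77  0.01 -0.08] open 0.0007581000050008162
[[-0.     1.    -0.006]
 [ 1.     0.     0.001]
 [ 0.001 -0.006 -1.   ]]
```

View pics/w1.png

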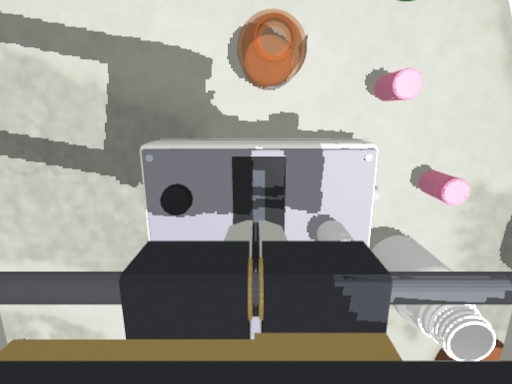

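{"method": "play_rows", "body": {"increments": "0 2 20 0 1; 0 2 40 0 1; 0 2 56 0 1; 0 2 66 0 1; 0 2 66 0 1; -10 2 66 0 1; -20 2 66 0 1; -28 2 66 0 1; -32 2 66 0 1; -36 2 66 0 1; -36 2 66 0 1"}}

```text
t: 4.6
tool_pos: [0.5416, -0.0311, 0.0854]
orientation: [-2.121, -2.317, -0.003]
force: [-0.0, 3.7, 2.9]
opening: 0.0004
gripper_force: 1.8
```

```bash
python3 st.py
```

```text
4.6 local mm [ 2.5 69.1 85.4] F local [0.3  3.72 2.91] open 0.0003884637602558818
[[ 0.001  1.     0.001]
 [ 1.    -0.001  0.001]
 [ 0.001  0.001 -1.   ]]
```

{"method": "play_rows", "body": {"increments": "-2 0 0 0 1; -4 0 0 0 1; -6 0 0 0 1; -8 0 0 0 1; -10 0 0 0 1; -12 0 0 0 1; -14 0 0 0 1; -16 0 0 0 1; -16 0 0 0 1"}}

```text
t: 5.5
tool_pos: [0.5423, -0.0468, 0.0844]
orientation: [-2.12, -2.317, -0.001]
force: [-0.6, 4.7, -0.6]
opening: 0.0006
gripper_force: 1.9
```

```bash
python3 st.py
```

```text
5.5 local mm [ 1.7 53.5 84.4] F local [-0.18  4.7  -0.57] open 0.0005822261474468272
[[ 0.     1.    -0.001]
 [ 1.    -0.     0.001]
 [ 0.001 -0.001 -1.   ]]
```

{"method": "play_rows", "body": {"increments": "-2 0 0 0 1; -4 0 0 0 1; -6 0 0 0 1; -8 0 0 0 1; -10 0 0 0 1; -12 0 0 0 1; -14 0 0 0 1; -16 0 0 0 1; -18 0 0 0 1; -19 0 0 0 1; -19 0 0 0 1"}}

```text
t: 6.6
tool_pos: [0.5442, -0.0644, 0.0848]
orientation: [-2.119, -2.316, -0.003]
force: [-1.2, 9.1, 3.9]
opening: 0.0005
gripper_force: 4.8
```

```bash
python3 st.py
```

```text
6.6 local mm [ 2.1 35.8 84.8] F local [-0.38  9.15  3.95] open 0.0004807158774521866
[[-0.     1.     0.   ]
 [ 1.     0.     0.003]
 [ 0.003  0.    -1.   ]]
```

{"method": "play_rows", "body": {"increments": "-1 0 0 0 1; -2 0 0 0 1; -2 0 0 0 1; -2 0 0 0 1; -2 0 0 0 1"}}

```text
t: 7.1
tool_pos: [0.5443, -0.0646, 0.0849]
orientation: [-2.117, -2.316, -0.006]
force: [-2.3, 17.1, 5.7]
opening: 0.0001
gripper_force: 8.6
```

```bash
python3 st.py
```

```text
7.1 local mm [ 2.1 35.6 84.9] F local [-0.73 17.23  5.74] open 8.067682898734438e-05
[[-0.001  1.    -0.   ]
 [ 1.     0.001  0.006]
 [ 0.006 -0.    -1.   ]]
```

{"method": "play_rows", "body": {"increments": "3 -1 0 0 1; 10 -2 0 0 1; 12 -2 -15 0 1; 12 -2 -35 0 1; 5 -2 -38 0 1; -10 -2 -38 0 1; -30 -2 -38 0 1; -48 -2 -38 0 1; -48 -2 -38 0 1; -48 -2 -20 0 1; -48 -2 -5 0 1; -48 -2 2 0 1; -48 -2 2 0 1; -48 -2 2 0 1"}}

```text
t: 8.5
tool_pos: [0.5466, -0.1159, 0.0826]
orientation: [-2.12, -2.318, 0.0]
force: [0.3, -0.6, -0.3]
opening: 0.0004
gripper_force: 0.0
```

```bash
python3 st.py;  python3 - <<'E'
from h import *
a=robot.read_camera("top")[145:265,235:395]
cv2.imwrite("pics/t2.png",cv2.resize(a,None,fx=5,fy=5))
E
```

```text
8.5 local mm [ -0.1 -15.8  82.6] F local [ 0.24 -0.63 -0.26] open 0.0004499351735166757
[[-0.  1. -0.]
 [ 1.  0.  0.]
 [ 0. -0. -1.]]
```

View pics/t2.png

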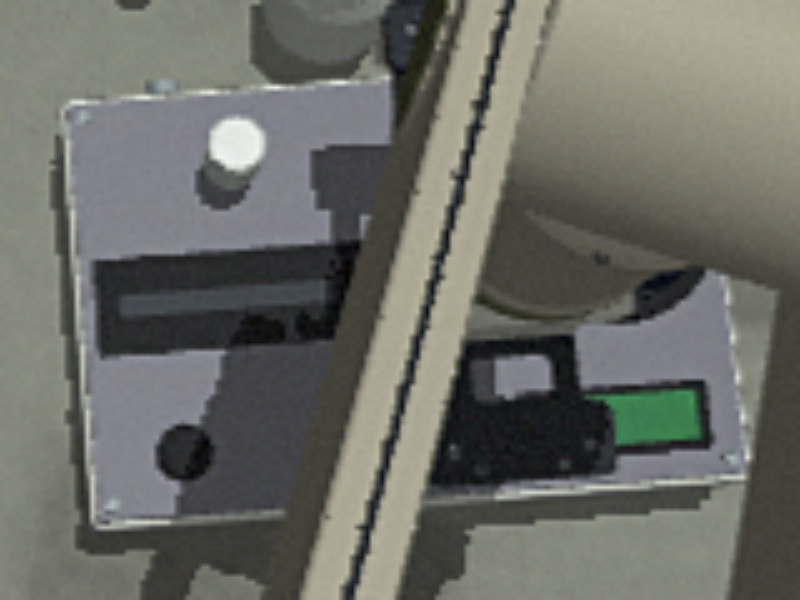

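The lever is out of mid-slot, so it is home, and the finger is on the home side and free. Now I'll feel for contact.

{"method": "play_rows", "body": {"increments": "4 0 0 0 1; 8 0 0 0 1; 12 0 0 0 1; 15 0 0 0 1; 18 0 0 0 1; 20 0 0 0 1; 21 0 0 0 1; 21 0 0 0 1"}}

```text
t: 9.35
tool_pos: [0.5449, -0.0954, 0.0827]
orientation: [2.12, 2.318, -0.0]
force: [0.2, -1.6, 0.9]
opening: 0.0008
gripper_force: 0.8
```

```bash
python3 st.py
```

```text
9.35 local mm [-0.   4.8 82.7] F local [ 0.09 -1.63  0.85] open 0.0008398702581630445
[[-0.     1.     0.   ]
 [ 1.     0.    -0.001]
 [-0.001  0.    -1.   ]]
```

{"method": "play_rows", "body": {"increments": "2 0 0 0 1; 4 0 0 0 1; 6 0 0 0 1; 8 0 0 0 1; 10 0 0 0 1; 12 0 0 0 1; 13 0 0 0 1; 13 0 0 0 1; 13 0 0 0 1"}}

```text
t: 10.25
tool_pos: [0.5436, -0.082, 0.0826]
orientation: [-2.12, -2.318, -0.0]
force: [-0.2, -0.5, 0.4]
opening: 0.0006
gripper_force: 0.0
```

```bash
python3 st.py
```

```text
10.25 local mm [-0.  18.3 82.6] F local [-0.2  -0.51  0.42] open 0.0006105658202004381
[[-0.  1. -0.]
 [ 1.  0.  0.]
 [ 0. -0. -1.]]
```

First click felt: the force built and then released. Now the second.

{"method": "play_rows", "body": {"increments": "2 0 0 0 1; 4 0 0 0 1; 6 0 0 0 1; 8 0 0 0 1; 10 0 0 0 1; 12 0 0 0 1; 14 0 0 0 1; 16 0 0 0 1; 17.5 0 0 0 1; 17.5 0 0 0 1; 17.5 0 0 0 1"}}

```text
t: 11.35
tool_pos: [0.5421, -0.0645, 0.0826]
orientation: [-2.12, -2.318, -0.0]
force: [0.3, 0.6, 0.2]
opening: 0.0006
gripper_force: 0.0
```

```bash
python3 st.py
```

```text
11.35 local mm [ 0.  35.8 82.6] F local [0.32 0.55 0.21] open 0.0005898478813793898
[[-0.  1.  0.]
 [ 1.  0.  0.]
 [ 0.  0. -1.]]
```

Free again at 35.8. Before the last push I'll confirm by touch: contact is due at about 40.6.

{"method": "play_rows", "body": {"increments": "2 0 0 0 1; 4 0 0 0 1; 6 0 0 0 1; 7 0 0 0 1; 7 0 0 0 1"}}

```text
t: 11.85
tool_pos: [0.5416, -0.059, 0.0827]
orientation: [2.12, 2.316, -0.002]
force: [1.1, -6.0, -1.3]
opening: 0.0005
gripper_force: 3.1
```

```bash
python3 st.py
```

```text
11.85 local mm [-0.  41.3 82.7] F local [ 0.58 -6.08 -1.35] open 0.0004924030003093027
[[ 0.     1.     0.   ]
 [ 1.    -0.    -0.002]
 [-0.002  0.    -1.   ]]
```

{"method": "play_rows", "body": {"increments": "1.5 0 0 0 1; 3 0 0 0 1; 4.5 0 0 0 1; 6 0 0 0 1; 7.5 0 0 0 1; 9 0 0 0 1; 10 0 0 0 1; 10 0 0 0 1; 10 0 0 0 1"}}

```text
t: 12.75
tool_pos: [0.5406, -0.0475, 0.0826]
orientation: [-2.12, -2.318, -0.0]
force: [-0.5, -0.1, -0.1]
opening: 0.0003
gripper_force: 0.0
```

```bash
python3 st.py
```

```text
12.75 local mm [-0.  52.9 82.6] F local [-0.49 -0.1  -0.06] open 0.0002631255396894123
[[-0.  1. -0.]
 [ 1.  0.  0.]
 [ 0. -0. -1.]]
```

{"method": "play_rows", "body": {"increments": "-10 0 0 0 1; -25 0 0 0 1; -33 0 0 0 1; -33 0 -20 0 1; -33 0 -40 0 1; -33 -20 -40 0 1; -33 -45 -40 0 1; -33 -68 -40 0 1; -33 -68 -40 0 1; -33 -68 -30 0 1; -33 -68 -22 0 1; -33 -68 -22 0 1; -33 -68 -22 0 1"}}

```text
t: 14.05
tool_pos: [0.4758, -0.0867, 0.1039]
orientation: [-2.12, -2.317, 0.001]
force: [-0.1, -1.1, 0.3]
opening: 0.0003
gripper_force: 0.0
```

```bash
python3 st.py;  python3 - <<'E'
from h import *
a=robot.read_camera("top")[145:265,235:395]; b=robot.read_camera("wrist"); c=robot.read_camera("scene")[170:290,190:350]
z=lambda i,s:cv2.resize(i,s)
cv2.imwrite("pics/t3.png",np.hstack([z(a,(400,300)),z(c,(400,300))]))
for cam in("top","scene"):
  for q in("lever_top","read_key_top"):print(cam,q,[(np.round(d["centre"],3).tolist(),round(d["conf"],2)) for d in robot.landmark_of(cam,q)][:2])
E
```

```text
14.05 local mm [-68.1  19.7 103.9] F local [-0.21 -1.06  0.29] open 0.0003305441011634615
[[-0.     1.    -0.001]
 [ 1.     0.     0.001]
 [ 0.001 -0.001 -1.   ]]
top lever_top [([0.538, -0.025, 0.099], 0.46)]
top read_key_top []
scene lever_top [([0.539, -0.033, 0.083], 0.63), ([0.542, -0.023, 0.101], 0.44)]
scene read_key_top [([0.534, 0.118, -0.003], 0.53), ([0.472, -0.083, 0.09], 0.5)]
```

View pics/t3.png

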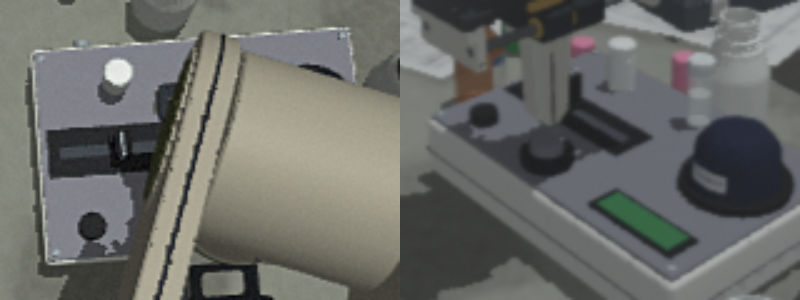

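The lever is at about (120,145) in the left panel, which matches 54 mm, and the finger is over the button. Pressing now.

{"method": "play_rows", "body": {"increments": "0 0 5 0 1; 0 0 10 0 1; 0 0 13 0 1; 0 0 16 0 1; 0 0 18 0 1; 0 0 20 0 1; 0 0 20 0 1"}}

```text
t: 15.1
tool_pos: [0.4756, -0.0867, 0.0845]
orientation: [-2.12, -2.318, 0.0]
force: [-3.0, 0.3, 3.0]
opening: 0.0001
gripper_force: 1.1
```

```bash
python3 st.py
```

```text
15.1 local mm [-68.2  19.6  84.5] F local [-2.95  0.53  2.96] open 0.00014594865853657094
[[ 0.  1. -0.]
 [ 1. -0.  0.]
 [ 0. -0. -1.]]
```

{"method": "play_rows", "body": {"increments": "0 0 2 0 1; 0 0 3 0 1; 0 0 4 0 1; 0 0 5 0 1; 0 0 5 0 1; 0 0 5 0 1"}}

```text
t: 15.7
tool_pos: [0.476, -0.0869, 0.081]
orientation: [2.12, 2.318, 0.0]
force: [-7.9, 2.4, 14.9]
opening: 0.0004
gripper_force: 7.6
```

```bash
python3 st.py
```

```text
15.7 local mm [-67.8  19.4  81. ] F local [-7.61  3.06 14.88] open 0.0004055722869668354
[[-0.  1.  0.]
 [ 1.  0. -0.]
 [-0.  0. -1.]]
```

```bash
python3 - <<'E'
from h import *
c=robot.read_camera("scene")[195:275,190:300]
cv2.imwrite("pics/t4.png",cv2.resize(c,None,fx=7,fy=7,interpolation=cv2.INTER_CUBIC))
print(np.round([d["centre"] for d in robot.landmark_of("scene","read_key_top")],3))
E
```

```text
[[ 0.472 -0.088  0.082]]
```

View pics/t4.png

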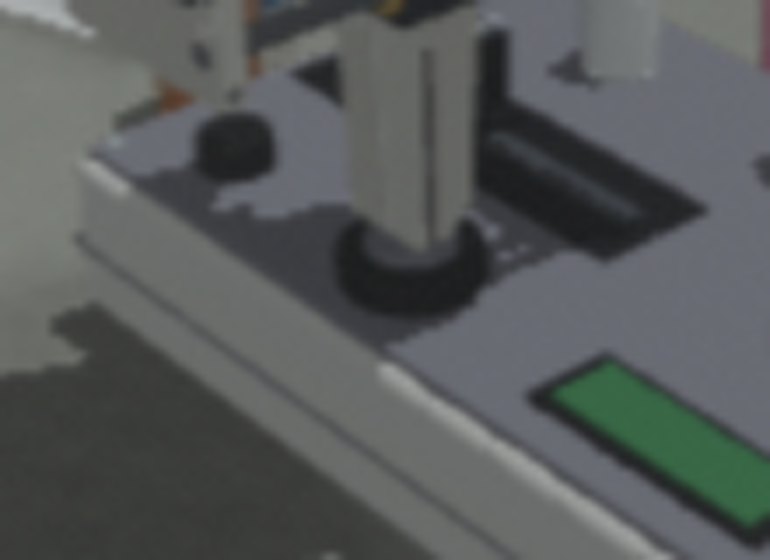

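The button is pressed nearly flush with the housing rim. I'll release slowly, feeling where the key's top is to confirm the stroke.

{"method": "play_rows", "body": {"increments": "0 0 -2 0 1; 0 0 -4 0 1; 0 0 -6 0 1; 0 0 -7 0 1; 0 0 -7 0 1; 0 0 -7 0 1"}}

```text
t: 16.4
tool_pos: [0.476, -0.0868, 0.0866]
orientation: [2.121, 2.318, 0.0]
force: [1.0, 0.1, 1.7]
opening: 0.0005
gripper_force: 0.7
```

{"method": "play_rows", "body": {"increments": "0 0 -0.8 0 1; 0 0 -0.8 0 1; 0 0 -0.8 0 1"}}

```text
t: 16.7
tool_pos: [0.4757, -0.0868, 0.0873]
orientation: [-2.121, -2.318, 0.0]
force: [-0.9, 0.1, 0.2]
opening: 0.0004
gripper_force: 0.3
```

{"method": "play_rows", "body": {"increments": "0 0 -0.8 0 1; 0 0 -0.8 0 1; 0 0 -0.8 0 1"}}

```text
t: 17.0
tool_pos: [0.4757, -0.0868, 0.0882]
orientation: [-2.121, -2.318, 0.0]
force: [0.2, 0.2, 0.0]
opening: 0.0005
gripper_force: 0.0
```

{"method": "play_rows", "body": {"increments": "0 0 -5 0 1; 0 0 -5 0 1; 0 0 -5 0 1"}}

```text
t: 17.3
tool_pos: [0.4761, -0.0869, 0.0936]
orientation: [2.12, 2.317, 0.0]
force: [-0.2, 0.2, 0.1]
opening: 0.0004
gripper_force: 0.0
```

The key's top is at about 87 mm and it bottomed at 81 mm, so the stroke was the full 6 mm. I'll lift clear, check the lever and hand in.

{"method": "play_rows", "body": {"increments": "0 0 -20 0 1; 0 0 -45 0 1; 0 0 -70 0 1; 0 0 -70 0 1; 0 0 -70 0 1; 0 0 -70 0 1; 0 0 -70 0 1"}}

```text
t: 18.0
tool_pos: [0.4749, -0.0865, 0.1618]
orientation: [-2.119, -2.316, 0.002]
force: [0.2, -0.1, -0.6]
opening: 0.0009
gripper_force: 0.0
```

```bash
python3 st.py;  python3 - <<'E'
from h import *
robot.read_camera("scene");robot.read_camera("top")
for q in("lever_top","face_home","face_far","read_key_top"):print(q,[np.round(d["centre"],3).tolist() for c in("scene","top") for d in robot.landmark_of(c,q)[:2]])
from fit import T
print(T([0.5453,-0.1002,0.0888],[0,.074,.101]))
print(robot.close_job())
E
```

```text
18.0 local mm [-68.9  19.8 161.8] F local [ 0.23 -0.15 -0.64] open 0.0008587262208354966
[[ 0.     1.    -0.002]
 [ 1.    -0.     0.001]
 [ 0.001 -0.002 -1.   ]]
lever_top [[0.538, -0.021, 0.102], [0.539, -0.026, 0.099]]
face_home [[0.54, -0.036, 0.086], [0.537, -0.035, 0.089]]
face_far [[0.537, -0.035, 0.085], [0.539, -0.014, 0.086], [0.54, -0.018, 0.084], [0.611, -0.295, -0.003]]
read_key_top [[0.471, -0.084, 0.091], [0.537, -0.024, 0.098]]
[[ 0.53873743 -0.02649157  0.101     ]]
the job is handed in; nothing more can be done
None
```

I pushed the lever home, slid it back to the third click and left it resting there, then pressed the read button about 6 mm (fully down) and let it come up; the job was handed in at about 18 s, and no verdict was returned.

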